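Hold the end cleat against the printing block for screwing

TASK

The long border printing block is clamped down in the assembly board with its bare end, where two pilot holes show, sticking out towards the robot. Pick up the new wooden end cleat from the bench, set its plain face square against that bare end, centred across it and with the tops level, started screws facing away from the block, and push it on gently with a steady force of about 14 N, so that a colleague can drive the screws. Finish while still holding it there in the gripper, pushing, and leave the other things on the bench where they are.

Things in the scene. Friction and masses are not known exactly. Their poses are not given: they have to be found in the camera images.
- jig: Fixed plywood board. Origin on the bench (z=0) straight below the middle of the block's bare end; x points along the block, away from that end, z up. Board: x 45 to 280 mm, y -100 to 60 mm, top 42 mm above the bench; the first 45 mm of block overhang it. Side fence 18 mm high at y 25 to 50 mm from x 70 mm on; toggle clamp at x 150 mm, 128 mm above the bench, handle out to y -160 mm.
- block: Border printing block, clamped on the board, immovable: dark wood, 220 mm long (x), 50 mm wide (y), 34 mm thick, its brass pattern 2 mm higher. Origin at its bare end, mid-width, on its underside (42 mm above the bench); x runs along the block away from the bare end, z up.
- block_end (a point): Centre of the block's bare end face, 59 mm above the bench; axes as the block's: x points into the block, y across it, z up. The end face is the plane x = 0.
- cleat: Loose end cleat, pale bare wood, about 50 g: 24 mm thick (x), 54 mm wide (y, 2 mm proud of the block each side), 34 mm high. Starts upright on the bench, screw face roughly to the robot (yaw within 0.5). Origin: centre of underside. Plain +x face goes on the block; two brass screws stand 10 mm out of the -x face. Grip across the 54 mm. Stiff: force rises fast after contact.
- cleat_face (a point): Centre of the cleat's plain +x face, 17 mm above its underside; axes as the cleat's.
- small_block: Bystander, loose: square printing block 62 x 62 x 34 mm with brass flowers on top; origin at the centre of its underside.
- screw_tin: Bystander, loose: round open tin of brass screws, 72 mm across, 28 mm high; origin at the centre of its underside.
- hammer: Bystander, loose: hammer about 220 mm long lying along its x axis; origin under its middle.
- offcut: Bystander, loose: plain pale batten 120 (x) x 24 (y) x 20 mm, no screws; origin at the centre of its underside.
There are look-alikes about, which are no part of the job. Leave any green or purple look-alike of the cleat alone.

How it is judged:
By the outcome, as a careful person would: the job done as asked, in the order asked, and still so for the second after the job is handed in, while the arm keeps its last pose, push and grip.
It also fails if it takes over 58 s, if anything falls off the work surface, if the arm or the gripper's body presses on something with over 40 N, if the wrist force passes 120 N, or if a joint passes its speed limit or range.

ROBOT

A 6-joint arm with a two-finger parallel gripper is mounted at the origin on the work surface. World frame = base frame: x ahead of the robot, y to its left, z up, the work surface at z = 0. Lengths are in mm, angles in rad, forces in N, time in s.
With the tool pointing down it reaches from about 300 to 775 mm from the base axis. Payload 14.6 kg.
Tool frame: the origin (TCP) lies midway between the tips of the shut fingers; the grasp point (between the pads) lies 19 mm behind it; y points along the fingers, x is the direction in which the jaws open and shut, and the axes are right-handed (so a half turn about y gives the same grasp; the last joint's range is limited). The gripper opens to 94 mm and grips with 3 to 60 N. Pads are 16 mm wide; open, the fingers measure 119 mm over their backs; the gripper's body (75 mm by 177 mm) begins 78 mm behind the grasp point.
Start: joints at [-0.067, 0.3, 1.521, -0, 1.321, -0.067], TCP at [549.99, -0.002, 205.446] pointing down, gripper open.
Joint ranges: [-3.03, 3.03], [-0.79, 2.21], [0.23, 2.52], [-1.04, 4.18], [0, 3.07], [-2.55, 2.55]. Speed limits (rad/s): [2.22, 2.22, 2.57, 3.14, 3.14, 3.14].

INTERFACE

Orientations are given as [roll, pitch, yaw] about the fixed x, y, z axes, in that order (R = Rz(yaw) Ry(pitch) Rx(roll)).
In Python, from cell import manip gives the robot as it stands.
- The arm moves only by the tool servo_tool, never from a script. Its argument "commands" is a list of rows, each an object with "dp": the shift along the tool's x, y, z in mm, a list of three; "turn": the turn, a rotation vector about the tool's x, y, z in degrees, a list of three. A call has 1 to 5 rows; each row is the pose to reach, as a shift and turn from the pose measured when the call began, along the tool's axes at that moment; what a row does not reach only later rows make up. A row lasts 1/12 s, in which the tool goes at most 41.7 mm and 7.16 degrees, less where a joint would pass 70% of its speed; a pose out of reach is approached as far as the arm can. A call with a gripper value outside its range is refused whole. "grip" is the gripper command: -1 is fully open, 1 is shut, values between are in proportion, set as the call begins (left out, the last holds). The fingers move at their own pace and stop on an object; "force" is the grip in N (left out, the last holds). Time passes only in rows, so rows that repeat a pose let the fingers close. It gives the time, the measured TCP pose, the force and the opening at its end, in the units of the state.
- manip.read_state(): the state, without advancing time (a new reading comes with each control period).
- manip.camera(name): name is "scene" or "side" or "wrist"; returns a dict with "img" (480x640x3 uint8, red, green, blue), "depth" (480x640 float32, mm along the optical axis (not along the pixel's ray), 0 where there is no reading), "K" (3x3 intrinsics, pixels), "k1" (the pictures are not rectified: a ray, as slopes to the right and down, at radius r is drawn at 1 + k1 r^2 times it, then the intrinsics apply), "R" (3x3) and "t" (3): a world point X has camera coordinates R X + t; the wrist camera has in their place "hand_eye" (4x4, takes a point from camera to tool coordinates, whose origin is the TCP and whose axes are the tool frame's). Camera axes: x right, y down, z forward; pixel columns grow to the right and rows downward; lengths in mm; the calibration is good to about 2 mm. A picture is of the moment at which its call begins: read the wrist's pose just before it.
- manip.sign_off(): hands the job in, once; it reports no verdict.
The state is a dict: "clock": time; "joints": joint angles; "qd": joint speeds; "effort": joint torques, N m; "eef_pos": TCP position; "eef_rot": TCP orientation; "wrist_force": force on the tool from outside, world axes, zero at the start; "moment": the same for the moment, N m; "finger_gap": finger opening in mm.
Only numpy, scipy, OpenCV 4.12 (cv2) and the standard library are available. Lean on these libraries where they do the work, as an engineer would, in place of code of your own. Each camera call takes 0.05 s, during which the arm holds its last target.

## Working session

There is one attempt and no reset: what is moved stays moved. The work goes in short steps, Python scripts to look and compute and a tool call to move; the robot and the scene stay as the last step left them, time stands still between calls to the robot, and variables do not carry over. Pictures are saved under pics/ and viewed, and the job is handed in when it is done.

Besides the shell and the picture viewer there is one more tool, called after "Request:" by a JSON object that holds its "fn" and its "kwargs", one argument or row to a line. servo_tool: Moves the arm, as the interface text tells. Its arguments: {"type":"object","properties":{"commands":{"type":"array","items":{"type":"object","properties":{"dp":{"type":"array","items":{"type":"number"}},"turn":{"type":"array","items":{"type":"number"}}}}},"grip":{"type":"number"},"force":{"type":"number"}},"required":["commands"]}

```bash
mkdir -p pics; ls
python3 - <<'E'
from cell import manip
import cv2,pickle
s=manip.read_state(); print(s)
for n in ["scene","side","wrist"]:
    c=manip.camera(n); pickle.dump((s,c),open(f"c_{n}0.pkl","wb"))
    cv2.imwrite(f"pics/{n}0.png",c["img"][:,:,::-1]); print(n,c["K"],c["k1"],c.get("R"),c.get("t"),c.get("hand_eye"))
E
```

```text
pics
{'clock': 0.0, 'joints': array([-6.66024616e-02,  3.00465852e-01,  1.52159323e+00,  2.66420435e-05,
        1.32068934e+00, -6.65877635e-02]), 'qd': array([ 0.00033737, -0.00048604,  0.00132957,  0.0005744 ,  0.00264567,
       -0.00031677]), 'effort': array([-1.53750298e-03, -5.31805658e+01, -3.52735734e+01,  7.07558286e-02,
        2.43994006e-02, -4.79655944e-05]), 'eef_pos': array([5.49735146e+02, 2.03802258e-02, 2.04884066e+02]), 'eef_rot': array([-1.57069368e+00,  1.15149162e-03, -2.12480455e-05]), 'wrist_force': array([-0.52461108, -0.89240669,  0.89517329]), 'moment': array([ 0.00257523, -0.03670131,  0.02549371]), 'finger_gap': 93.77429892306822}
scene [[486.48284787   0.         320.82070331]
 [  0.         486.48284787 230.29351108]
 [  0.           0.           1.        ]] -0.05658818116914088 [[ 0.59393481  0.80444965  0.01010989]
 [ 0.67495705 -0.49141166 -0.55040673]
 [-0.43780638  0.33372946 -0.83483545]] [-317.80362868 -372.95689776 1368.35958793] None
side [[529.47159231   0.         334.02373222]
 [  0.         529.47159231 238.58875468]
 [  0.           0.           1.        ]] -0.11764934788993586 [[ 0.98341148 -0.18118098  0.00867777]
 [-0.08572508 -0.50639324 -0.85803094]
 [ 0.15985325  0.84305358 -0.51352468]] [-544.64706132   84.4888753  1086.70586643] None
wrist [[334.72207581   0.         318.46767186]
 [  0.         334.72207581 244.22755442]
 [  0.           0.           1.        ]] -0.051830480274760865 None None [[ 9.99998958e-01 -9.30879723e-04  1.10328659e-03  5.34298660e-02]
 [-1.29492190e-03 -2.40714107e-01  9.70595200e-01 -1.78805713e+02]
 [-6.37930744e-04 -9.70595617e-01 -2.40715061e-01  6.94826717e+01]
 [ 0.00000000e+00  0.00000000e+00  0.00000000e+00  1.00000000e+00]]
```

View pics/scene0.png

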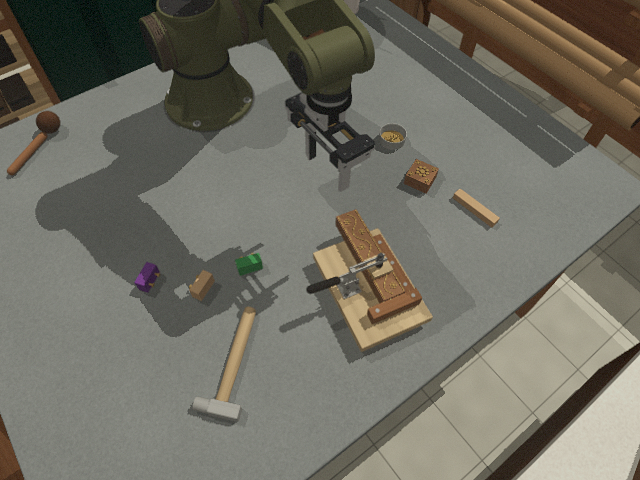

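View pics/side0.png

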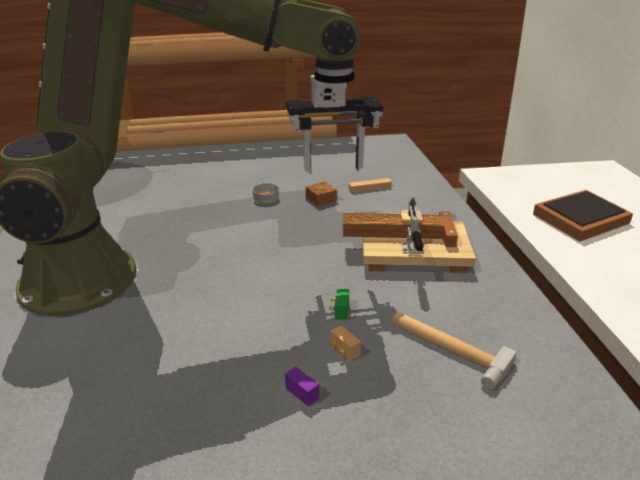

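View pics/wrist0.png

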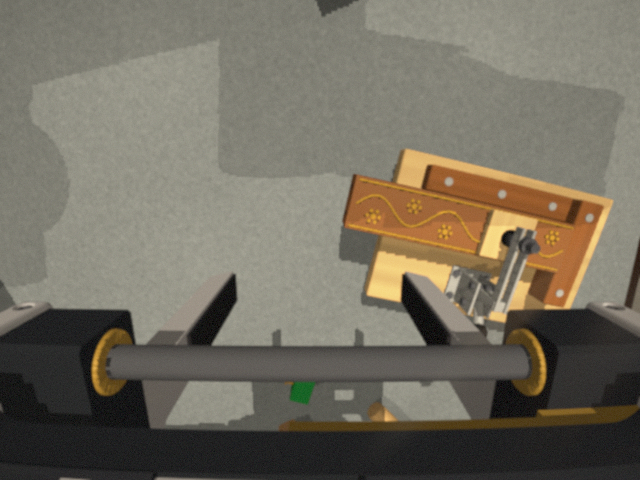

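The scene view shows the pale cleat at about (202,285), the green look-alike at (249,263), purple at (148,276), and the block with its bare end near (350,220). Next I measure them.

```bash
cat > h.py <<'E'
import numpy as np,cv2,pickle
from scipy.spatial.transform import Rotation as Ro
def toolT(s):
    T=np.eye(4);T[:3,:3]=Ro.from_euler('xyz',s['eef_rot']).as_matrix();T[:3,3]=s['eef_pos'];return T
def camT(s,c):
    if c.get("R") is not None:
        T=np.eye(4);T[:3,:3]=np.array(c["R"]).T;T[:3,3]=-np.array(c["R"]).T@np.array(c["t"]);return T
    return toolT(s)@np.array(c["hand_eye"])
def rays(c):
    D=np.array([c["k1"],0,0,0,0.])
    v,u=np.mgrid[0:480,0:640]
    p=np.stack([u,v],-1).reshape(-1,1,2).astype(float)
    return cv2.undistortPointsIter(p,c["K"],D,None,None,(3,50,1e-9)).reshape(480,640,2)
def cloud(s,c):
    r=rays(c);d=c["depth"].astype(float)
    P=np.dstack([r*d[...,None],d]);T=camT(s,c)
    W=P@T[:3,:3].T+T[:3,3];W[d<=0]=np.nan;return W
def proj(s,c,X):
    T=np.linalg.inv(camT(s,c));X=np.atleast_2d(X)
    return cv2.projectPoints(X.astype(float),cv2.Rodrigues(T[:3,:3])[0],T[:3,3],c["K"],np.array([c["k1"],0,0,0,0.]))[0].reshape(-1,2)
def take(n,tag):
    from cell import manip
    s=manip.read_state();c=manip.camera(n);pickle.dump((s,c),open(f"c_{n}{tag}.pkl","wb"))
    cv2.imwrite(f"pics/{n}{tag}.png",c["img"][:,:,::-1]);return s,c
def load(n,tag): return pickle.load(open(f"c_{n}{tag}.pkl","rb"))
E
python3 - <<'E'
from h import *
for n in ["scene","side"]:
    s,c=load(n,0);W=cloud(s,c)
    pts={"scene":dict(cleat=(202,285),green=(249,263),purple=(148,276),blocktop=(352,222),bench=(100,350),jigtop=(330,262)),
     "side":dict(cleat=(345,343),green=(343,303),purple=(302,386),bench=(200,300))}[n]
    for k,(u,v) in pts.items(): print(n,k,W[v,u].round(1),c["img"][v,u])
    hsv=cv2.cvtColor(c["img"],cv2.COLOR_RGB2HSV)
    for k,(u,v) in pts.items():
        if k in("cleat","green","purple"):
            w=W[v-30:v+30,u-30:u+30].reshape(-1,3);w=w[np.isfinite(w[:,0])]
            q=w[(np.linalg.norm(w[:,:2]-W[v,u][:2],axis=1)<45)]
            for lo,hi in((8,26),(29,40)):
                m=(q[:,2]>lo)&(q[:,2]<hi)
                if m.sum()>5:
                    rc=cv2.minAreaRect(q[m][:,:2].astype(np.float32));print(n,k,lo,m.sum(),q[m].mean(0).round(1),rc)
    # block top
    m=(W[...,2]>70)&(W[...,2]<84)&(W[...,0]>450)&(W[...,0]<900)&(abs(W[...,1])<250)
    print("block pts",m.sum(),W[m].mean(0),W[m].min(0),W[m].max(0))
s,c=load("wrist",0);W=cloud(s,c)
for u,v in((400,210),(355,190),(150,200),(400,160),(348,228),(360,178)):print(u,v,W[v,u].round(1))
E
```

```text
scene cleat [ 526.9 -302.5   31.2] [131 106  76]
scene green [ 540.6 -195.5   32.8] [44 90 47]
scene purple [ 441.9 -385.1   32.8] [73 38 83]
scene blocktop [607.2  29.6  73.1] [124  91  64]
scene bench [ 514.4 -539.1   -4.8] [126 130 122]
scene jigtop [644.6 -57.1  41.5] [181 160 121]
scene cleat 8 132 [ 525.8 -303.9   17.1] ((515.0875244140625, -304.531982421875), (37.84930419921875, 51.473854064941406), 30.98875617980957)
scene cleat 29 268 [ 519.3 -301.7   31.6] ((518.5745849609375, -301.1396484375), (25.612274169921875, 53.58921813964844), 26.537153244018555)
scene green 8 114 [ 541.2 -198.2   17.1] ((528.2332153320312, -194.03260803222656), (53.372215270996094, 36.265586853027344), 75.59310150146484)
scene green 29 249 [ 533.5 -194.9   32.1] ((534.0972290039062, -194.6351318359375), (54.119937896728516, 26.510412216186523), 74.61620330810547)
scene purple 8 139 [ 444.3 -387.2   17.2] ((445.31561279296875, -385.07122802734375), (27.57059097290039, 55.44664001464844), 14.283127784729004)
scene purple 29 257 [ 432.6 -388.3   32.2] ((431.2535400390625, -387.6614990234375), (26.6825
[... 851 characters left out ...]
. ] ((532.4427490234375, -196.57676696777344), (53.91084289550781, 23.821014404296875), 73.21186065673828)
side purple 8 276 [ 430.5 -400.1   17. ] ((434.9715270996094, -385.9637756347656), (36.412620544433594, 54.997249603271484), 35.068695068359375)
side purple 29 449 [ 430.5 -390.7   32.7] ((430.2892150878906, -389.66259765625), (25.881441116333008, 55.365570068359375), 34.14200973510742)
block pts 1405 [702.70245041  -2.56109296  74.97822115] [576.46245792 -79.57372237  70.00130845] [825.96061167  55.27740283  83.95226451]
400 210 [625.7  25.8  75.6]
355 190 [583.3  44.2  76.1]
150 200 [354.1  27.2  -1.1]
400 160 [632.5  71.2  36.8]
348 228 [577.8   8.5  74.3]
360 178 [587.6  55.   76.4]
```

Request:
{"fn": "servo_tool", "kwargs": {
  "commands": [
    {"dp":[-4,5,-35],"turn":[0,7,0]},
    {"dp":[-8,10,-70],"turn":[0,14,0]},
    {"dp":[-13,18,-108],"turn":[0,21,0]},
    {"dp":[-18,26,-146],"turn":[0,28,0]},
    {"dp":[-20,34,-184],"turn":[0,35,0]}
  ],
  "grip": -1
}}

```text
clock: 0.57
eef_pos: [529.0, -185.6, 170.7]
eef_rot: [-1.571, 0.001, -0.617]
wrist_force: [0.8, -0.5, 0.4]
finger_gap: 94.1
```

```bash
cat >> h.py <<'E'
def rel(goal_xyz,yaw):
    """dp & turn (deg) in tool frame from present to goal, tool pointing down with yaw of tool x"""
    from cell import manip
    s=manip.read_state();T=toolT(s)
    G=Ro.from_euler('xyz',[-np.pi/2,0,yaw]).as_matrix()
    dp=T[:3,:3].T@(np.array(goal_xyz,float)-T[:3,3])
    tv=np.degrees(Ro.from_matrix(T[:3,:3].T@G).as_rotvec())
    print("t",round(s['clock'],2),"pos",s['eef_pos'].round(2),"rot",s['eef_rot'].round(4),"F",s['wrist_force'].round(2),"gap",round(s['finger_gap'],2))
    print("dp",dp.round(2),"turn",tv.round(2));return s
E
python3 -c "
from h import *
rel([517,-303,150],-1.107)"
```

```text
t 0.57 pos [ 529.02 -185.61  170.67] rot [-1.5713e+00  8.0000e-04 -6.1660e-01] F [ 0.84 -0.49  0.44] gap 94.08
dp [  58.09   20.67 -102.71] turn [ 0.04 28.1  -0.04]
```

Request:
{"fn": "servo_tool", "kwargs": {
  "commands": [
    {"dp":[15,5,-26],"turn":[0,7,0]},
    {"dp":[30,10,-52],"turn":[0,14,0]},
    {"dp":[44,15,-78],"turn":[0,21,0]},
    {"dp":[58,20,-103],"turn":[0,28,0]},
    {"dp":[58,20,-103],"turn":[0,28.1,0]}
  ]
}}

```text
clock: 0.98
eef_pos: [515.2, -307.1, 149.1]
eef_rot: [-1.573, 0.002, -1.118]
wrist_force: [-1.2, -0.1, -0.4]
finger_gap: 94.0
```

Run:
```python
from h import *
rel([517,-303,150],-1.107)
s,c=take("wrist",1);W=cloud(s,c)
m=(W[...,2]>29)&(W[...,2]<38)&(np.linalg.norm(W[...,:2]-[517,-303],axis=-1)<45)
q=W[m];print(m.sum(),q.mean(0).round(1),cv2.minAreaRect(q[:,:2].astype(np.float32)))
```

```text
t 0.98 pos [ 515.23 -307.1   149.06] rot [-1.5731  0.0017 -1.1184] F [-1.19 -0.12 -0.45] gap 93.98
dp [-2.91 -0.94  3.38] turn [ 0.13 -0.65 -0.1 ]
1570 [ 517.8 -301.4   33.4] ((517.244873046875, -301.7247009277344), (24.42545509338379, 54.10884475708008), 27.9227352142334)
```

View pics/wrist1.png

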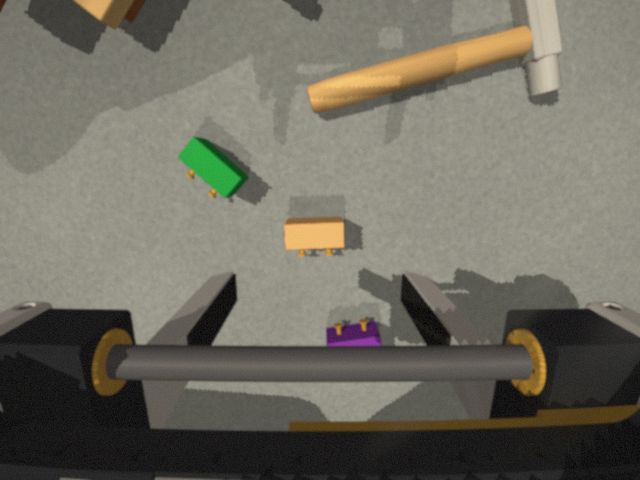

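The wrist view shows the cleat at (315,233), screws down-image towards the robot. Green at (213,167) and purple at (353,335) are clear of the fingers.

Run:
```python
from h import *
rel([517.2,-301.9,70],-1.094)
```

```text
t 1.03 pos [ 515.78 -305.05  149.53] rot [-1.5726  0.0019 -1.1114] F [ 0.21  0.33 -0.34] gap 93.97
dp [-2.05 79.53  2.82] turn [ 0.1  -1.   -0.11]
```

Request:
{"fn": "servo_tool", "kwargs": {
  "commands": [
    {"dp":[-1.5,20,2],"turn":[0,-1,0]},
    {"dp":[-1.5,45,2],"turn":[0.1,-1,-0.1]},
    {"dp":[-1.5,70,2],"turn":[0.1,-1,-0.1]},
    {"dp":[-1.5,80,2],"turn":[0.1,-1,-0.1]},
    {"dp":[-1.5,80,2],"turn":[0.1,-1,-0.1]}
  ]
}}

```text
clock: 1.45
eef_pos: [516.0, -301.4, 67.4]
eef_rot: [-1.573, 0.004, -1.092]
wrist_force: [-0.2, 0.3, 0.2]
finger_gap: 93.7
```

Run:
```python
from h import *
s,c=take("wrist",2);W=cloud(s,c)
m=(W[...,2]>29)&(W[...,2]<38)&(np.linalg.norm(W[...,:2]-[517,-303],axis=-1)<45)
q=W[m];print(m.sum(),q.mean(0).round(1),cv2.minAreaRect(q[:,:2].astype(np.float32)))
rel([517.2,-301.9,4],-1.094)
```

```text
2833 [ 518.1 -301.2   33.4] ((517.5323486328125, -301.54864501953125), (24.33257484436035, 54.04457473754883), 28.205883026123047)
t 1.5 pos [ 516.71 -302.05   69.35] rot [-1.5715e+00  1.5000e-03 -1.0926e+00] F [ 0.66 -0.57  1.15] gap 93.97
dp [ 0.19 65.34  0.54] turn [ 0.04  0.08 -0.08]
```

View pics/wrist2.png

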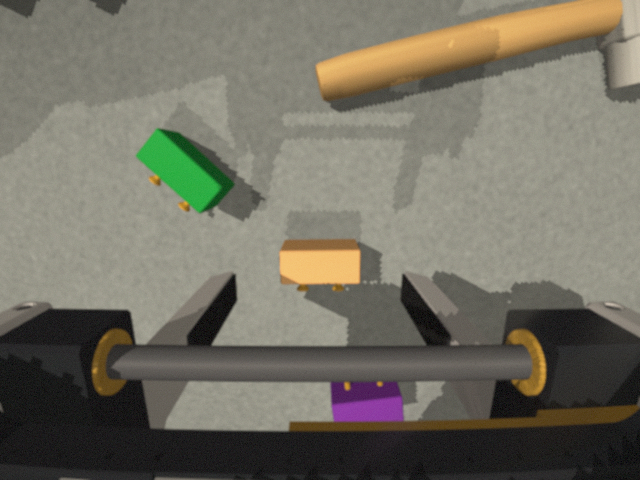

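The cleat is centred between the fingers, its top at (320,266). Now lower.

Request:
{"fn": "servo_tool", "kwargs": {
  "commands": [
    {"dp":[0.2,20,0.5],"turn":[0,-0.4,0]},
    {"dp":[0.2,40,0.5],"turn":[0,-0.4,0]},
    {"dp":[0.2,56,0.5],"turn":[0,-0.4,0]},
    {"dp":[0.2,64,0.5],"turn":[0,-0.4,0]},
    {"dp":[0.2,64,0.5],"turn":[0,-0.4,0]}
  ]
}}

```text
clock: 1.92
eef_pos: [517.2, -301.7, 5.2]
eef_rot: [-1.572, 0.002, -1.085]
wrist_force: [0.1, 0.2, -0.3]
finger_gap: 94.0
```

Request:
{"fn": "servo_tool", "kwargs": {
  "commands": [
    {"dp":[0,0,0],"turn":[0,0,0]},
    {"dp":[0,0,0],"turn":[0,0,0]}
  ]
}}

```text
clock: 2.08
eef_pos: [518.0, -302.1, 6.8]
eef_rot: [-1.571, 0.0, -1.085]
wrist_force: [-0.6, -0.3, -0.4]
finger_gap: 93.9
```

Run:
```python
from h import *
rel([517.2,-301.9,5],-1.085)
```

```text
t 2.08 pos [ 517.98 -302.08    6.85] rot [-1.5707e+00  2.0000e-04 -1.0848e+00] F [-0.61 -0.33 -0.41] gap 93.91
dp [-0.52  1.85 -0.61] turn [-0.    0.01 -0.01]
```

Request:
{"fn": "servo_tool", "kwargs": {
  "commands": [
    {"dp":[0,1,0],"turn":[0,0,0]},
    {"dp":[0,1,0],"turn":[0,0,0]},
    {"dp":[0,1,0],"turn":[0,0,0]},
    {"dp":[0,1,0],"turn":[0,0,0]},
    {"dp":[0,1,0],"turn":[0,0,0]}
  ],
  "grip": 1,
  "force": 45
}}

```text
clock: 2.5
eef_pos: [518.0, -302.1, 6.0]
eef_rot: [-1.571, 0.0, -1.085]
wrist_force: [0.3, 0.3, 0.2]
finger_gap: 63.9
```

Request:
{"fn": "servo_tool", "kwargs": {
  "commands": [
    {"dp":[0,0,0],"turn":[0,0,0]},
    {"dp":[0,0,0],"turn":[0,0,0]},
    {"dp":[0,0,0],"turn":[0,0,0]},
    {"dp":[0,0,0],"turn":[0,0,0]}
  ]
}}

```text
clock: 2.83
eef_pos: [518.0, -302.1, 6.1]
eef_rot: [-1.571, 0.0, -1.085]
wrist_force: [-1.0, 0.3, 0.3]
finger_gap: 53.6
```

Run:
```python
from h import *
rel([517.2,-301.9,5],-1.085)
s,c=take("wrist",3)
```

```text
t 2.83 pos [ 518.02 -302.14    6.07] rot [-1.5706  0.     -1.0848] F [-0.96  0.3   0.27] gap 53.63
dp [-0.6   1.07 -0.61] turn [-0.01  0.01 -0.  ]
```

View pics/wrist3.png

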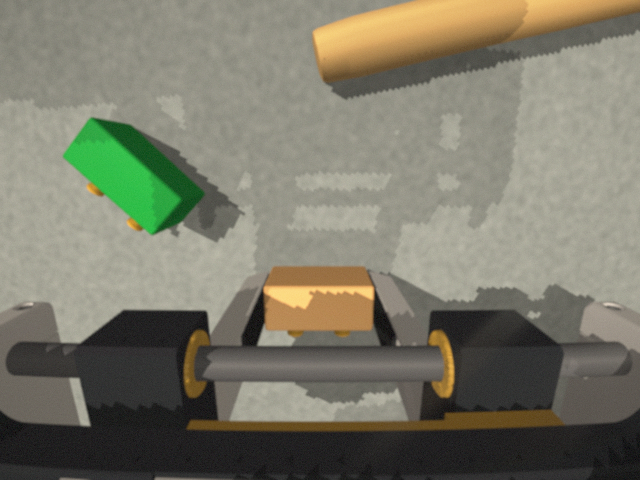

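The grip holds (gap 53.6), with the cleat square in the jaws at (319,300). I'll lift, then go to a pre-approach about 100 mm in front of the bare end.

Request:
{"fn": "servo_tool", "kwargs": {
  "commands": [
    {"dp":[0,-10,0]},
    {"dp":[0,-35,0]},
    {"dp":[0,-70,0]},
    {"dp":[0,-105,0]},
    {"dp":[0,-135,0]}
  ]
}}

```text
$.commands[0]: bad value
```

Run:
```python
from h import *
rel([473,55,140],-1.78)
```

```text
t 2.88 pos [ 518.03 -302.12    6.07] rot [-1.5706  0.     -1.0848] F [0.33 1.08 0.17] gap 54.08
dp [-336.8  -133.91  127.02] turn [-1.000e-02  3.983e+01 -0.000e+00]
```

Request:
{"fn": "servo_tool", "kwargs": {
  "commands": [
    {"dp":[0,-10,0],"turn":[0,0,0]},
    {"dp":[0,-35,0],"turn":[0,0,0]},
    {"dp":[0,-70,0],"turn":[0,0,0]},
    {"dp":[0,-105,0],"turn":[0,0,0]},
    {"dp":[0,-134,0],"turn":[0,0,0]}
  ]
}}

```text
clock: 3.3
eef_pos: [518.1, -302.2, 143.3]
eef_rot: [-1.57, -0.001, -1.085]
wrist_force: [0.4, 0.1, -0.5]
finger_gap: 53.8
```

Request:
{"fn": "servo_tool", "kwargs": {
  "commands": [
    {"dp":[-25,0,9],"turn":[0,4,0]},
    {"dp":[-55,0,20],"turn":[0,8,0]},
    {"dp":[-90,0,34],"turn":[0,12,0]},
    {"dp":[-125,0,47],"turn":[0,16,0]},
    {"dp":[-160,0,60],"turn":[0,20,0]}
  ]
}}

```text
clock: 3.72
eef_pos: [495.9, -131.2, 143.8]
eef_rot: [-1.569, -0.001, -1.438]
wrist_force: [0.8, 0.4, -0.8]
finger_gap: 53.4
```

Run:
```python
from h import *
rel([473,55,140],-1.78)
```

```text
t 3.72 pos [ 495.85 -131.19  143.82] rot [-1.5688e+00 -1.3000e-03 -1.4378e+00] F [ 0.81  0.42 -0.82] gap 53.35
dp [-187.58    3.58    2.04] turn [-0.13 19.61  0.05]
```

Request:
{"fn": "servo_tool", "kwargs": {
  "commands": [
    {"dp":[-37,1,0],"turn":[0,4,0]},
    {"dp":[-74,2,1],"turn":[0,8,0]},
    {"dp":[-112,3,1],"turn":[0,12,0]},
    {"dp":[-150,3.5,2],"turn":[-0.1,16,0]},
    {"dp":[-187,3.5,2],"turn":[-0.1,19.6,0]}
  ]
}}

```text
clock: 4.13
eef_pos: [472.5, 56.2, 140.8]
eef_rot: [-1.57, -0.001, -1.784]
wrist_force: [1.5, 0.7, -0.6]
finger_gap: 53.9
```

Request:
{"fn": "servo_tool", "kwargs": {
  "commands": [
    {"dp":[0,0,0],"turn":[0,0,0]},
    {"dp":[0,0,0],"turn":[0,0,0]}
  ]
}}

```text
clock: 4.3
eef_pos: [472.3, 57.6, 141.6]
eef_rot: [-1.569, -0.0, -1.78]
wrist_force: [0.1, 0.0, -0.3]
finger_gap: 53.5
```

Run:
```python
from h import *
rel([473,55,140],-1.78)
s,c=take("wrist",4);W=cloud(s,c)
for n in("scene","side"): take(n,4)
```

```text
t 4.3 pos [472.31  57.61 141.58] rot [-1.5686e+00 -5.0000e-04 -1.7801e+00] F [ 0.12  0.02 -0.31] gap 53.53
dp [2.41 1.59 1.21] turn [-0.13 -0.01  0.03]
```

View pics/wrist4.png

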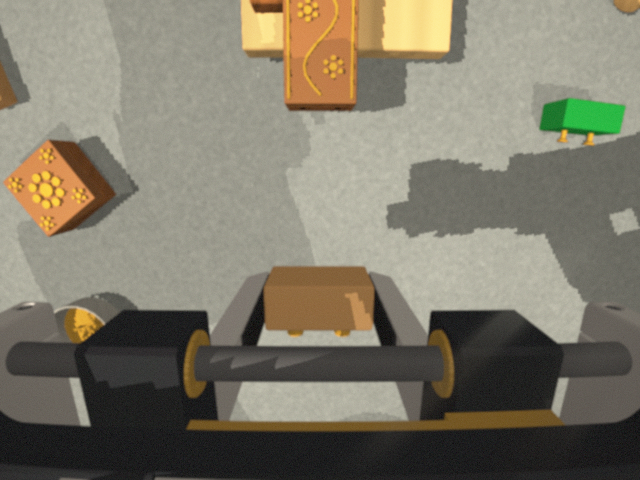

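View pics/scene4.png

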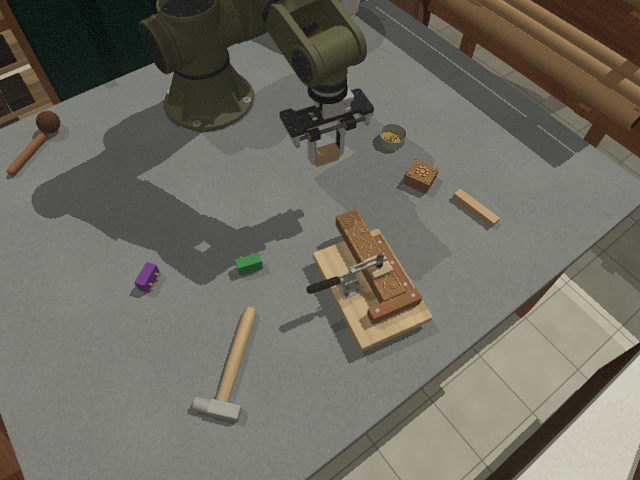

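The cleat is held at (319,300), and the bare end's top edge runs from (286,107) to (355,108). Next, measure the block and cleat in the tool frame.

```bash
cat > meas.py <<'E'
from h import *
import sys
def meas(tag,verbose=True):
    s,c=load("wrist",tag);W=cloud(s,c);T=toolT(s);P=(W-T[:3,3])@T[:3,:3]  # tool coords
    v,u=np.mgrid[0:480,0:640]
    # block top
    mb=(W[...,2]>68)&(W[...,2]<84)&(W[...,0]>560)&(v<260)&(u>150)&(u<480)
    # restrict to x window
    q=P[mb]
    zmin=np.percentile(q[:,2],0.3)
    q2=q[(q[:,2]<zmin+40)]
    # near edge: for bins in x, min z
    def edge(q,ax,other,fn,nb=20):
        b=np.linspace(np.percentile(q[:,other],4),np.percentile(q[:,other],96),nb);X=[];Y=[]
        for i in range(nb-1):
            m=(q[:,other]>=b[i])&(q[:,other]<b[i+1])
            if m.sum()>2:X.append((b[i]+b[i+1])/2);Y.append(fn(q[m][:,ax]))
        X=np.array(X);Y=np.array(Y);p=np.polyfit(X,Y,1);r=Y-np.polyval(p,X);k=abs(r)<=2*r.std()+1e-6
        return np.polyfit(X[k],Y[k],1),r.std()
    e,re=edge(q2,2,0,np.min);l,rl=edge(q2,0,2,np.min);rr,r3=edge(q2,0,2,np.max)
    print("block end z(x): slope %.4f off@0 %.2f sd %.2f"%(e[0],e[1],re))
    zm=e[1]
    print("left slope %.4f x %.2f sd %.2f | right slope %.4f x %.2f sd %.2f"%(l[0],np.polyval(l,zm),rl,rr[0],np.polyval(rr,zm),r3))
    print("block centre x at end", (np.polyval(l,zm)+np.polyval(rr,zm))/2, "top height world med",np.median(W[mb][:,2]))
    mc=(v>265)&(v<332)&(u>255)&(u<385)&(abs(P[...,1]+28)<5)&(abs(P[...,2])<25)
    k=P[mc];print("cleat top pts",len(k),"tool y med",np.median(k[:,1]),"x",np.percentile(k[:,0],[.5,50,99.5]).round(2),"z",np.percentile(k[:,2],[.5,50,99.5]).round(2),cv2.minAreaRect(k[:,[0,2]].astype(np.float32)))
    return s,c,W,P
if __name__=="__main__": meas(sys.argv[1])
E
python3 - <<'E'
from meas import *
s,c,W,P=meas(4)
for p in [(286,107),(355,108),(320,100),(320,115),(287,90),(357,90),(320,280),(320,310),(267,295),(372,295)]:print(p,P[p[1],p[0]].round(1),W[p[1],p[0]].round(1))
cv2.imwrite("pics/crop4.png",cv2.resize(c["img"][60:340,250:400,::-1],None,fx=2,fy=2,interpolation=cv2.INTER_CUBIC))
E
```

```text
block end z(x): slope -0.0036 off@0 108.98 sd 0.08
left slope 0.0190 x -23.95 sd 0.29 | right slope -0.0195 x 25.97 sd 0.20
block centre x at end 1.0059155849332981 top height world med 75.82287992146541
cleat top pts 5328 tool y med -27.416110549150638 x [-28.71   0.18  30.03] z [-11.68   1.42  11.62] ((0.6135215759277344, -0.15236759185791016), (63.237422943115234, 24.048585891723633), 0.04399562627077103)
(286, 107) [-29.4 142.2 118.3] [ 5.945e+02  6.160e+01 -3.000e-01]
(355, 108) [ 33.1 142.2 117.5] [ 5.806e+02  7.000e-01 -3.000e-01]
(320, 100) [  1.   66.1 111.3] [581.1  33.4  75.7]
(320, 115) [  1.4 142.8 111.4] [581.3  33.   -1. ]
(287, 90) [-21.3  64.1 117.4] [591.8  54.   77.8]
(357, 90) [ 34.5 141.6 132.7] [ 5.953e+02 -3.800e+00  3.000e-01]
(320, 280) [  0.7 -18.7  11.4] [483.3  54.6 160.3]
(320, 310) [  0.7 -28.   -0.8] [471.4  57.1 169.6]
(267, 295) [-25.1 -27.4   6.8] [484.2  80.7 169. ]
(372, 295) [ 25.9 -27.4   6.8] [473.6  30.9 169. ]
```

View pics/crop4.png

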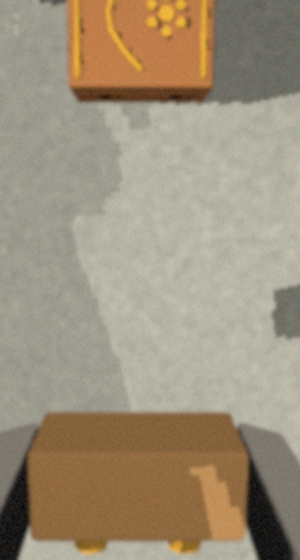

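Block yaw matches the tool yaw, lateral offset is about +0.5 mm, and the gap is about 97 mm. I'll descend and advance to leave a gap of about 25 mm.

Request:
{"fn": "servo_tool", "kwargs": {
  "commands": [
    {"dp":[0.5,20,0],"turn":[-0.1,0,0]},
    {"dp":[0.5,45,0],"turn":[-0.1,0,0]},
    {"dp":[0.5,70,0],"turn":[-0.1,0,0]},
    {"dp":[0.5,88,0],"turn":[-0.1,0,0]},
    {"dp":[0.5,93,0],"turn":[-0.1,0,0]}
  ]
}}

```text
clock: 4.87
eef_pos: [471.6, 53.3, 45.6]
eef_rot: [-1.575, -0.002, -1.785]
wrist_force: [-0.1, 0.1, -0.8]
finger_gap: 53.8
```

Request:
{"fn": "servo_tool", "kwargs": {
  "commands": [
    {"dp":[0,0,12],"turn":[0,0,0]},
    {"dp":[0,0,30],"turn":[0,0,0]},
    {"dp":[0,0,48],"turn":[0,0,0]},
    {"dp":[0,0,62],"turn":[0,0,0]},
    {"dp":[0,0,70],"turn":[0,0,0]}
  ]
}}

```text
clock: 5.28
eef_pos: [541.7, 37.1, 46.2]
eef_rot: [-1.573, -0.002, -1.786]
wrist_force: [0.0, 0.3, -0.7]
finger_gap: 53.7
```

Request:
{"fn": "servo_tool", "kwargs": {
  "commands": [
    {"dp":[0,0,0],"turn":[0,0,0]},
    {"dp":[0,0,0],"turn":[0,0,0]},
    {"dp":[0,0,0],"turn":[0,0,0]}
  ]
}}

```text
clock: 5.53
eef_pos: [541.2, 36.9, 46.4]
eef_rot: [-1.574, -0.002, -1.787]
wrist_force: [-0.1, 0.4, -0.9]
finger_gap: 53.8
```

Run:
```python
from meas import *
take("wrist",5)
s,c,W,P=meas(5)
cx,sx=np.cos(-.2093),np.sin(-.2093)
rel([0,0,48.07],-1.78)
for p in [(320,300),(320,200),(320,190),(320,180)]:print(p,P[p[1],p[0]].round(1),W[p[1],p[0]].round(1))
```

```text
block end z(x): slope -0.0005 off@0 37.26 sd 0.19
left slope -0.0059 x -30.08 sd 0.17 | right slope 0.0011 x 19.62 sd 0.18
block centre x at end -5.228281362068682 top height world med 75.77869430395555
cleat top pts 5336 tool y med -27.36837742944836 x [-28.73   0.17  30.12] z [-11.66   1.32  11.62] ((0.6776790618896484, -0.10425090789794922), (24.09852409362793, 63.23237228393555), 89.87798309326172)
t 5.58 pos [541.09  37.02  46.37] rot [-1.5736e+00 -1.6000e-03 -1.7863e+00] F [-0.35  0.39 -0.49] gap 54.05
dp [ 151.9     0.   -520.66] turn [ 0.16 -0.36  0.09]
(320, 300) [  0.7 -27.8   4.5] [545.5  35.3  74.2]
(320, 200) [  0.6 -29.3  53. ] [592.9  24.9  75.6]
(320, 190) [  0.6 -29.7  57.4] [597.2  24.   75.9]
(320, 180) [  0.6 -29.2  61.8] [601.5  23.1  75.4]
```

View pics/wrist5.png

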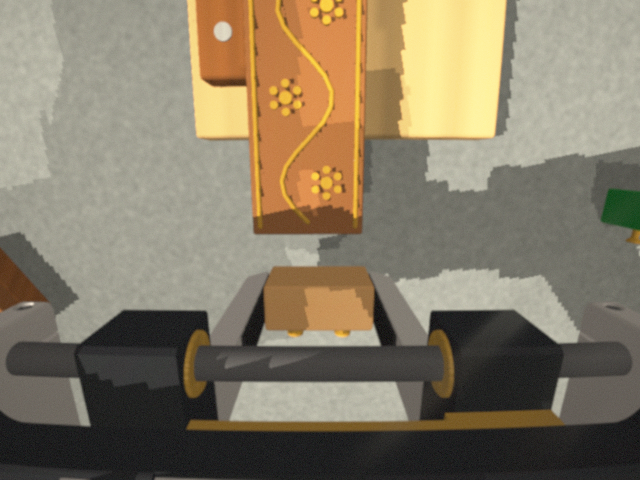

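The tool drifted about 5.9 mm sideways and 1.7 mm low. I'll correct that while still clear of the block.

Request:
{"fn": "servo_tool", "kwargs": {
  "commands": [
    {"dp":[-3,-0.8,4],"turn":[0.1,-0.1,0.05]},
    {"dp":[-5.9,-1.7,10],"turn":[0.16,-0.15,0.09]},
    {"dp":[-5.9,-1.7,10],"turn":[0.16,-0.15,0.09]},
    {"dp":[-5.9,-1.7,10],"turn":[0.16,-0.15,0.09]},
    {"dp":[-5.9,-1.7,10],"turn":[0.16,-0.15,0.09]}
  ]
}}

```text
clock: 6.0
eef_pos: [552.0, 40.8, 47.9]
eef_rot: [-1.571, -0.0, -1.783]
wrist_force: [0.1, 0.3, -1.4]
finger_gap: 53.7
```

```bash
cat >> meas.py <<'E'
def tops(P,W,c):
    v,u=np.mgrid[0:480,0:640]
    hsv=cv2.cvtColor(c["img"],cv2.COLOR_RGB2HSV)
    mc=(v>265)&(v<335)&(u>240)&(u<400)&(abs(P[...,1]+28)<4)&(P[...,2]>-9)&(P[...,2]<9)&(hsv[...,1]>75)
    k=P[mc];rows=np.unique(v[mc]);a=[];b=[]
    for r in rows:
        x=P[r][mc[r]][:,0]
        if len(x)>50:a.append(x.min());b.append(x.max())
    print("cleat colour: left %.2f right %.2f centre %.2f n %d"%(np.median(a),np.median(b),(np.median(a)+np.median(b))/2,len(a)),"top y plane",np.polyfit(k[:,2],k[:,1],1).round(3),np.polyfit(k[:,0],k[:,1],1).round(4))
    mb=(P[...,2]>16)&(P[...,2]<80)&(abs(P[...,0])<22)&(W[...,2]>66)&(W[...,2]<76.9+3)&(v<265)
    h=P[mb];print("block top y median",np.median(h[:,1]),np.percentile(h[:,1],[10,30,50,70,90]).round(2))
E
python3 - <<'E'
from meas import *
take("wrist",6)
s,c,W,P=meas(6);tops(P,W,c)
rel([0,0,48.07],-1.78)
s,c=load("wrist",5);W=cloud(s,c);T=toolT(s);P=(W-T[:3,3])@T[:3,:3];tops(P,W,c)
E
```

```text
block end z(x): slope 0.0030 off@0 27.78 sd 0.14
left slope -0.0083 x -23.71 sd 0.17 | right slope -0.0040 x 25.98 sd 0.16
block centre x at end 1.1381713231516901 top height world med 75.77525668840107
cleat top pts 5323 tool y med -27.363452223812015 x [-28.58   0.18  29.91] z [-11.73   1.34  11.64] ((0.7323551177978516, -0.06993389129638672), (24.104198455810547, 63.2869758605957), 89.78419494628906)
cleat colour: left -27.06 right 26.91 centre -0.08 n 34 top y plane [-5.0000e-03 -2.7453e+01] [-3.00000e-04 -2.74539e+01]
block top y median -27.79610646250137 [-29.01 -28.22 -27.8  -27.42 -26.91]
t 6.05 pos [551.98  40.73  47.92] rot [-1.5711e+00 -1.0000e-04 -1.7836e+00] F [ 1.07 -0.42 -0.44] gap 53.68
dp [ 1.5637e+02  2.0000e-02 -5.3094e+02] turn [ 0.02 -0.2   0.  ]
cleat colour: left -27.04 right 26.89 centre -0.07 n 34 top y plane [-4.0000e-03 -2.7467e+01] [-7.00000e-04 -2.74676e+01]
block top y median -29.487942812991832 [-30.75 -29.91 -29.49 -29.1  -28.59]
```

Request:
{"fn": "servo_tool", "kwargs": {
  "commands": [
    {"dp":[0.6,-0.1,3],"turn":[0,-0.22,0]},
    {"dp":[1.2,-0.1,6],"turn":[0,-0.22,0]},
    {"dp":[1.2,-0.1,10],"turn":[0,-0.22,0]},
    {"dp":[1.2,-0.1,10],"turn":[0,-0.22,0]},
    {"dp":[1.2,-0.1,10],"turn":[0,-0.22,0]}
  ]
}}

```text
clock: 6.47
eef_pos: [561.6, 37.3, 47.9]
eef_rot: [-1.571, -0.0, -1.78]
wrist_force: [0.0, -1.1, -0.4]
finger_gap: 53.1
```

Run:
```python
from meas import *
take("wrist",7)
s,c,W,P=meas(7);tops(P,W,c)
rel([0,0,48.07],-1.78)
```

```text
block end z(x): slope 0.0021 off@0 24.94 sd 0.17
left slope 0.0060 x -25.22 sd 0.20 | right slope 0.0076 x 24.56 sd 0.17
block centre x at end -0.32719922713687843 top height world med 75.76113348014775
cleat top pts 6221 tool y med -27.433763289080453 x [-28.55   0.18  29.86] z [-11.64   3.48  21.76] ((0.7872714996337891, 5.178536415100098), (63.20875930786133, 34.56706237792969), 0.07856746762990952)
cleat colour: left -27.05 right 26.91 centre -0.07 n 34 top y plane [-5.0000e-03 -2.7462e+01] [-6.00000e-04 -2.74624e+01]
block top y median -27.867830891651238 [-29.25 -28.32 -27.87 -27.48 -26.95]
t 6.52 pos [561.49  37.37  47.89] rot [-1.5713e+00 -1.0000e-04 -1.7798e+00] F [-0.57 -0.5  -0.64] gap 53.71
dp [ 1.5308e+02  1.1000e-01 -5.4151e+02] turn [0.03 0.01 0.01]
```

View pics/wrist7.png

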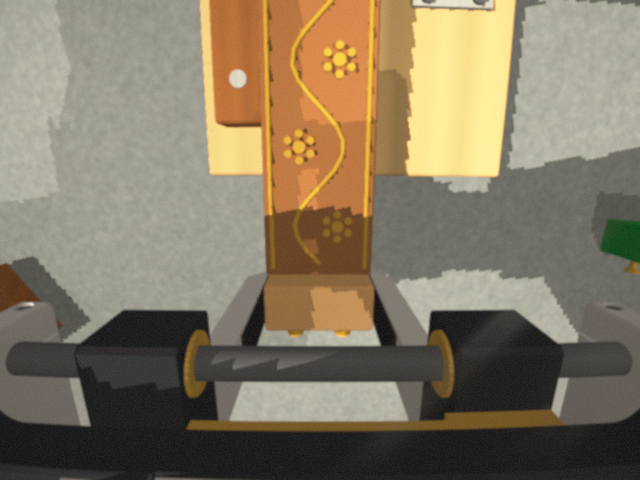

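```bash
cat >> meas.py <<'E'
def yawfit(tag):
    s,c=load("wrist",tag);W=cloud(s,c);T=toolT(s);P=(W-T[:3,3])@T[:3,:3]
    v,u=np.mgrid[0:480,0:640]
    mb=(W[...,2]>72)&(W[...,2]<81)&(v<275)&(u>150)&(u<480)&(P[...,2]>14)
    X=[];L=[];R=[]
    for r in range(20,262):
        m=mb[r]
        if m.sum()<40: continue
        x=P[r][m]; X.append(np.median(x[:,2]));L.append(x[:,0].min());R.append(x[:,0].max())
    X,L,R=map(np.array,(X,L,R));k=(X<X.min()+70)
    d=R-L;k&=abs(d-np.median(d[k]))<1.5
    C=(L+R)/2;p=np.polyfit(X[k],C[k],1);print(tag,"n",k.sum(),"width",np.median(d[k]).round(2),"L",np.polyfit(X[k],L[k],1).round(4),"R",np.polyfit(X[k],R[k],1).round(4),"centre slope %.4f at z=12: %.2f sd %.2f"%(p[0],np.polyval(p,12),(C[k]-np.polyval(p,X[k])).std()),"tool yaw",s['eef_rot'][2].round(4),"=>block tool-yaw",(s['eef_rot'][2]-p[0]).round(4))
E
python3 - <<'E'
from meas import *
for t in (4,5,6,7): yawfit(t)
E
```

```text
4 n 85 width 49.07 L [ 9.20000e-03 -2.46803e+01] R [1.00000e-04 2.55877e+01] centre slope 0.0046 at z=12: 0.51 sd 0.20 tool yaw -1.7801 =>block tool-yaw -1.7847
5 n 165 width 49.45 L [-1.40000e-03 -2.98877e+01] R [-4.70000e-03  1.97882e+01] centre slope -0.0031 at z=12: -5.09 sd 0.16 tool yaw -1.7865 =>block tool-yaw -1.7835
6 n 160 width 49.45 L [-1.20000e-03 -2.36862e+01] R [-1.70000e-03  2.57829e+01] centre slope -0.0015 at z=12: 1.03 sd 0.17 tool yaw -1.7834 =>block tool-yaw -1.782
7 n 159 width 49.46 L [ 2.50000e-03 -2.50502e+01] R [2.50000e-03 2.44166e+01] centre slope 0.0025 at z=12: -0.29 sd 0.15 tool yaw -1.7799 =>block tool-yaw -1.7824
```

Request:
{"fn": "servo_tool", "kwargs": {
  "commands": [
    {"dp":[-0.2,-0.1,2],"turn":[0,0.15,0]},
    {"dp":[-0.2,-0.1,3.5],"turn":[0,0.15,0]},
    {"dp":[-0.2,-0.1,4.5],"turn":[0,0.15,0]},
    {"dp":[-0.2,-0.1,4.5],"turn":[0,0.15,0]},
    {"dp":[-0.2,-0.1,4.5],"turn":[0,0.15,0]}
  ]
}}

```text
clock: 6.93
eef_pos: [566.0, 36.6, 48.0]
eef_rot: [-1.571, -0.0, -1.783]
wrist_force: [-0.3, -0.5, -1.4]
finger_gap: 53.8
```

Run:
```python
from meas import *
take("wrist",8)
s,c,W,P=meas(8);tops(P,W,c);yawfit(8)
rel([0,0,48.07],-1.7827)
```

```text
block end z(x): slope 0.0012 off@0 24.93 sd 0.12
left slope -0.0044 x -24.79 sd 0.18 | right slope 0.0043 x 24.66 sd 0.15
block centre x at end -0.06728483436433486 top height world med 75.77619384922451
cleat top pts 7091 tool y med -27.458669367942598 x [-28.5    0.17  29.45] z [-11.68   5.49  21.76] ((0.6084613800048828, 5.080596923828125), (34.716644287109375, 62.99459457397461), 89.665283203125)
cleat colour: left -27.04 right 26.94 centre -0.05 n 34 top y plane [-9.0000e-03 -2.7466e+01] [ 1.00000e-04 -2.74676e+01]
block top y median -27.821031928037176 [-29.22 -28.27 -27.82 -27.42 -26.88]
8 n 159 width 49.47 L [-1.00000e-04 -2.47846e+01] R [3.00000e-04 2.46529e+01] centre slope 0.0001 at z=12: -0.06 sd 0.15 tool yaw -1.7825 =>block tool-yaw -1.7826
t 6.98 pos [565.89  36.64  47.97] rot [-1.5714e+00 -2.0000e-04 -1.7824e+00] F [-0.66  0.49 -0.76] gap 53.76
dp [ 1.5469e+02  2.5000e-01 -5.4557e+02] turn [0.03 0.02 0.01]
```

Alignment is within 0.1 mm and 0.001 rad. Contact is about 1.6 mm away, so I'll use small steps.

Request:
{"fn": "servo_tool", "kwargs": {
  "commands": [
    {"dp":[0,-0.1,0.5],"turn":[0,0,0]},
    {"dp":[0,-0.1,0.9],"turn":[0,0,0]},
    {"dp":[0,-0.1,0.9],"turn":[0,0,0]},
    {"dp":[0,-0.1,0.9],"turn":[0,0,0]}
  ]
}}

```text
clock: 7.32
eef_pos: [566.8, 36.5, 48.1]
eef_rot: [-1.571, -0.0, -1.782]
wrist_force: [-0.6, 0.4, -1.5]
finger_gap: 53.7
```

Request:
{"fn": "servo_tool", "kwargs": {
  "commands": [
    {"dp":[0,0,0.3],"turn":[0,0,0]},
    {"dp":[0,0,0.3],"turn":[0,0,0]},
    {"dp":[0,0,0.3],"turn":[0,0,0]},
    {"dp":[0,0,0.3],"turn":[0,0,0]}
  ]
}}

```text
clock: 7.65
eef_pos: [567.1, 36.4, 48.1]
eef_rot: [-1.571, -0.0, -1.782]
wrist_force: [-0.2, -0.3, -0.4]
finger_gap: 53.7
```

```bash
cat >> meas.py <<'E'
def st():
    from cell import manip
    s=manip.read_state();T=toolT(s);y=-.2118;x=np.array([np.cos(y),np.sin(y),0]);n=np.array([-np.sin(y),np.cos(y),0]);f=s['wrist_force']
    print("t %.2f"%s['clock'],"along %.2f lat %.2f z %.2f"%(x@s['eef_pos'],n@s['eef_pos'],s['eef_pos'][2]),"push %.2f lat %.2f up %.2f"%(-x@f,n@f,f[2]),"mom",s['moment'].round(3),"rot",s['eef_rot'].round(4),"gap %.2f"%s['finger_gap'])
E
python3 -c "
from meas import *
st()"
```

```text
t 7.65 along 546.75 lat 154.79 z 48.09 push 0.15 lat -0.36 up -0.41 mom [0.072 0.104 0.024] rot [-1.5713e+00 -1.0000e-04 -1.7824e+00] gap 53.71
```

Request:
{"fn": "servo_tool", "kwargs": {
  "commands": [
    {"dp":[0,0,0.3],"turn":[0,0,0]},
    {"dp":[0,0,0.3],"turn":[0,0,0]},
    {"dp":[0,0,0.3],"turn":[0,0,0]},
    {"dp":[0,0,0.3],"turn":[0,0,0]}
  ]
}}

```text
clock: 7.98
eef_pos: [567.4, 36.3, 48.1]
eef_rot: [-1.571, -0.0, -1.782]
wrist_force: [-0.6, -0.1, -0.6]
finger_gap: 53.4
```

Request:
{"fn": "servo_tool", "kwargs": {
  "commands": [
    {"dp":[0,0,0.3],"turn":[0,0,0]},
    {"dp":[0,0,0.3],"turn":[0,0,0]},
    {"dp":[0,0,0.3],"turn":[0,0,0]},
    {"dp":[0,0,0.3],"turn":[0,0,0]}
  ]
}}

```text
clock: 8.32
eef_pos: [567.6, 36.3, 48.0]
eef_rot: [-1.572, -0.0, -1.782]
wrist_force: [0.2, 0.2, -0.3]
finger_gap: 53.9
```

```bash
python3 -c "
from meas import *
st()"
```

```text
t 8.32 along 547.25 lat 154.78 z 48.02 push -0.18 lat 0.22 up -0.32 mom [ 0.16   0.284 -0.022] rot [-1.5717e+00 -2.0000e-04 -1.7824e+00] gap 53.92
```

Request:
{"fn": "servo_tool", "kwargs": {
  "commands": [
    {"dp":[0,0,0.3],"turn":[0,0,0]},
    {"dp":[0,0,0.3],"turn":[0,0,0]},
    {"dp":[0,0,0.3],"turn":[0,0,0]},
    {"dp":[0,0,0.3],"turn":[0,0,0]}
  ]
}}

```text
clock: 8.65
eef_pos: [567.6, 36.3, 48.0]
eef_rot: [-1.572, -0.0, -1.782]
wrist_force: [-4.7, 1.3, 3.2]
finger_gap: 53.7
```

```bash
python3 -c "
from meas import *
st()"
```

```text
t 8.65 along 547.27 lat 154.79 z 48.03 push 4.84 lat 0.29 up 3.22 mom [0.223 0.973 0.021] rot [-1.5723e+00 -3.0000e-04 -1.7824e+00] gap 53.71
```

Contact at 4.8 N push. I'll raise it gradually.

Request:
{"fn": "servo_tool", "kwargs": {
  "commands": [
    {"dp":[0,-0.1,0.45],"turn":[0.06,0,0]},
    {"dp":[0,-0.1,0.5],"turn":[0.06,0,0]},
    {"dp":[0,-0.1,0.5],"turn":[0.06,0,0]},
    {"dp":[0,-0.1,0.5],"turn":[0.06,0,0]}
  ]
}}

```text
clock: 8.98
eef_pos: [567.6, 36.3, 48.0]
eef_rot: [-1.572, -0.0, -1.782]
wrist_force: [-6.8, 0.9, 2.4]
finger_gap: 53.7
```

```bash
python3 -c "
from meas import *
st()"
```

```text
t 8.98 along 547.30 lat 154.77 z 48.04 push 6.83 lat -0.50 up 2.39 mom [ 0.264  1.218 -0.025] rot [-1.5724e+00 -4.0000e-04 -1.7823e+00] gap 53.68
```

Request:
{"fn": "servo_tool", "kwargs": {
  "commands": [
    {"dp":[0,-0.15,0.6],"turn":[0.08,0,0]},
    {"dp":[0,-0.15,0.8],"turn":[0.08,0,0]},
    {"dp":[0,-0.15,0.9],"turn":[0.08,0,0]},
    {"dp":[0,-0.15,0.9],"turn":[0.08,0,0]},
    {"dp":[0,-0.15,0.9],"turn":[0.08,0,0]}
  ]
}}

```text
clock: 9.4
eef_pos: [567.6, 36.3, 48.0]
eef_rot: [-1.573, -0.001, -1.782]
wrist_force: [-9.1, 2.0, 5.4]
finger_gap: 54.0
```

Run:
```python
from meas import *
st();take("wrist",9);st();take("side",9)
s,c=load("wrist",9);W=cloud(s,c);T=toolT(s);P=(W-T[:3,3])@T[:3,:3];tops(P,W,c);yawfit(9)
```

```text
t 9.40 along 547.30 lat 154.79 z 48.03 push 9.31 lat 0.03 up 5.45 mom [ 0.334  1.744 -0.032] rot [-1.5733e+00 -6.0000e-04 -1.7823e+00] gap 54.02
t 9.45 along 547.28 lat 154.78 z 48.02 push 10.27 lat 0.17 up 4.13 mom [ 0.338  1.714 -0.015] rot [-1.5733e+00 -7.0000e-04 -1.7823e+00] gap 54.00
cleat colour: left -27.04 right 26.90 centre -0.07 n 34 top y plane [-3.0000e-03 -2.7463e+01] [-9.00000e-04 -2.74641e+01]
block top y median -27.852141052442636 [-29.25 -28.31 -27.85 -27.46 -26.94]
9 n 159 width 49.46 L [-4.00000e-04 -2.47752e+01] R [-3.00000e-04  2.46842e+01] centre slope -0.0004 at z=12: -0.05 sd 0.12 tool yaw -1.7823 =>block tool-yaw -1.7819
```

View pics/wrist9.png

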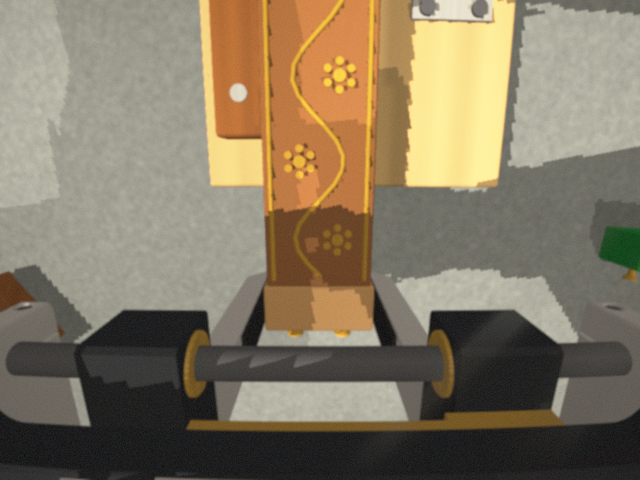

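View pics/side9.png

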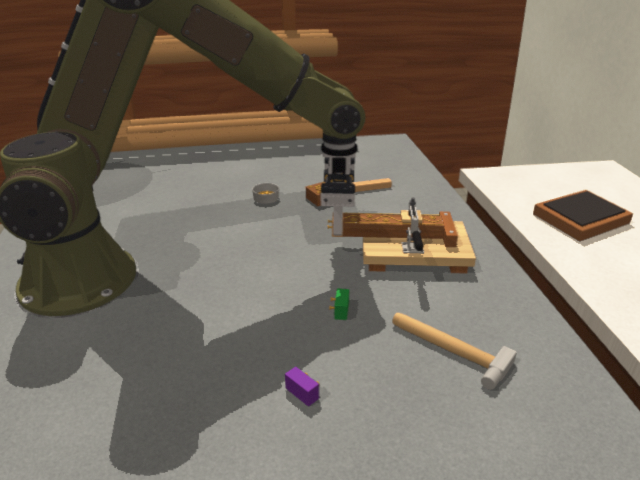

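The cleat sits flush against the block end in both views: seam at (319,287), centred, tops level within about 0.1 mm. Push is about 10 N; raise it to 14 N.

Request:
{"fn": "servo_tool", "kwargs": {
  "commands": [
    {"dp":[0,-0.3,1.0],"turn":[0.12,0,0]},
    {"dp":[0,-0.3,1.2],"turn":[0.12,0,0]},
    {"dp":[0,-0.3,1.4],"turn":[0.12,0,0]},
    {"dp":[0,-0.3,1.4],"turn":[0.12,0,0]},
    {"dp":[0,-0.3,1.4],"turn":[0.12,0,0]}
  ]
}}

```text
clock: 9.92
eef_pos: [567.6, 36.3, 48.0]
eef_rot: [-1.575, -0.001, -1.782]
wrist_force: [-13.5, 2.1, 5.7]
finger_gap: 53.3
```

Run:
```python
from meas import *
from cell import manip
st()
for i in range(4): manip.camera("wrist");st()
```

```text
t 9.92 along 547.26 lat 154.76 z 48.00 push 13.59 lat -0.78 up 5.71 mom [ 0.454  2.288 -0.05 ] rot [-1.5748e+00 -1.1000e-03 -1.7822e+00] gap 53.30
t 9.97 along 547.30 lat 154.77 z 48.05 push 13.53 lat 0.21 up 6.37 mom [0.558 2.302 0.01 ] rot [-1.5747e+00 -1.0000e-03 -1.7822e+00] gap 53.98
t 10.02 along 547.30 lat 154.76 z 48.07 push 13.52 lat -0.73 up 5.53 mom [ 0.479  2.291 -0.072] rot [-1.5746e+00 -1.1000e-03 -1.7822e+00] gap 53.70
t 10.07 along 547.30 lat 154.76 z 48.04 push 11.83 lat -1.03 up 6.85 mom [ 0.446  2.202 -0.042] rot [-1.5747e+00 -1.1000e-03 -1.7822e+00] gap 53.61
t 10.12 along 547.28 lat 154.77 z 48.03 push 12.95 lat -0.20 up 6.30 mom [ 0.504  2.247 -0.02 ] rot [-1.5747e+00 -1.1000e-03 -1.7822e+00] gap 53.72
```

Push is about 13.1 N, with a slight pitch of 0.22° and an upward reaction of 6 N from arm compliance. I'll trim both.

Request:
{"fn": "servo_tool", "kwargs": {
  "commands": [
    {"dp":[0,-0.5,1.4],"turn":[0.2,0,0]},
    {"dp":[0,-0.7,1.4],"turn":[0.27,0,0]},
    {"dp":[0,-0.7,1.4],"turn":[0.34,0,0]},
    {"dp":[0,-0.7,1.4],"turn":[0.34,0,0]},
    {"dp":[0,-0.7,1.4],"turn":[0.34,0,0]}
  ]
}}

```text
clock: 10.53
eef_pos: [567.6, 36.3, 48.0]
eef_rot: [-1.572, -0.001, -1.782]
wrist_force: [-8.8, 2.8, 0.8]
finger_gap: 53.8
```

Run:
```python
from meas import *
from cell import manip
st()
for i in range(4): manip.camera("wrist");st()
```

```text
t 10.53 along 547.32 lat 154.77 z 48.04 push 9.15 lat 0.85 up 0.84 mom [ 0.509  1.785 -0.037] rot [-1.5723e+00 -1.4000e-03 -1.7821e+00] gap 53.80
t 10.58 along 547.30 lat 154.77 z 48.01 push 10.01 lat -0.82 up -0.08 mom [ 0.55   1.763 -0.03 ] rot [-1.5723e+00 -1.4000e-03 -1.7821e+00] gap 53.66
t 10.63 along 547.31 lat 154.76 z 48.03 push 10.93 lat 0.10 up 1.67 mom [ 0.528  1.769 -0.036] rot [-1.5723e+00 -1.4000e-03 -1.7821e+00] gap 53.64
t 10.68 along 547.33 lat 154.77 z 48.05 push 11.20 lat 0.32 up 1.05 mom [0.543 1.806 0.017] rot [-1.5723e+00 -1.4000e-03 -1.7821e+00] gap 53.57
t 10.73 along 547.31 lat 154.76 z 48.04 push 9.83 lat -0.17 up 1.34 mom [0.482 1.793 0.039] rot [-1.5723e+00 -1.4000e-03 -1.7821e+00] gap 53.45
```

Request:
{"fn": "servo_tool", "kwargs": {
  "commands": [
    {"dp":[0,-0.7,1.5],"turn":[0.24,0,0.03]},
    {"dp":[0,-0.75,1.7],"turn":[0.28,0,0.05]},
    {"dp":[0,-0.75,1.8],"turn":[0.28,0,0.05]},
    {"dp":[0,-0.75,1.8],"turn":[0.28,0,0.05]},
    {"dp":[0,-0.75,1.8],"turn":[0.28,0,0.05]}
  ]
}}

```text
clock: 11.15
eef_pos: [567.7, 36.2, 48.0]
eef_rot: [-1.572, -0.001, -1.782]
wrist_force: [-11.8, 2.3, 2.2]
finger_gap: 53.7
```

Run:
```python
from meas import *
from cell import manip
st()
for i in range(6): manip.camera("wrist");st()
```

```text
t 11.15 along 547.35 lat 154.76 z 48.02 push 12.00 lat -0.20 up 2.21 mom [ 0.592  2.309 -0.013] rot [-1.5719e+00 -1.1000e-03 -1.7820e+00] gap 53.73
t 11.20 along 547.33 lat 154.76 z 48.03 push 12.71 lat 0.36 up 2.63 mom [ 0.616  2.364 -0.045] rot [-1.572e+00 -1.100e-03 -1.782e+00] gap 53.71
t 11.25 along 547.34 lat 154.75 z 48.02 push 12.99 lat -0.18 up 2.75 mom [ 0.586  2.393 -0.013] rot [-1.5719e+00 -1.1000e-03 -1.7820e+00] gap 53.88
t 11.30 along 547.35 lat 154.77 z 48.02 push 12.30 lat -0.28 up 3.11 mom [ 0.649  2.378 -0.023] rot [-1.5719e+00 -1.1000e-03 -1.7820e+00] gap 53.84
t 11.35 along 547.35 lat 154.76 z 48.04 push 13.95 lat -0.42 up 3.69 mom [ 0.572  2.352 -0.006] rot [-1.5719e+00 -1.1000e-03 -1.7820e+00] gap 53.49
t 11.40 along 547.35 lat 154.77 z 48.04 push 13.07 lat 0.49 up 3.72 mom [ 0.576  2.323 -0.029] rot [-1.5719e+00 -1.0000e-03 -1.7821e+00] gap 53.38
t 11.45 along 547.33 lat 154.77 z 48.00 push 12.67 lat -0.17 up 3.05 mom [ 0.668  2.335 -0.083] rot [-1.572e+00 -1.000e-03 -1.782e+00] gap 53.65
```

Mean push is about 12.9 N, so one last trim.

Request:
{"fn": "servo_tool", "kwargs": {
  "commands": [
    {"dp":[0,-0.9,1.85],"turn":[0.26,0,0.06]},
    {"dp":[0,-0.9,2.0],"turn":[0.26,0,0.06]},
    {"dp":[0,-0.9,2.0],"turn":[0.26,0,0.06]},
    {"dp":[0,-0.9,2.0],"turn":[0.26,0,0.06]},
    {"dp":[0,-0.9,2.0],"turn":[0.26,0,0.06]}
  ]
}}

```text
clock: 11.87
eef_pos: [567.6, 36.2, 48.0]
eef_rot: [-1.573, -0.001, -1.782]
wrist_force: [-13.6, 2.8, 3.1]
finger_gap: 53.8
```

Run:
```python
from meas import *
from cell import manip
st()
for i in range(12): manip.camera("wrist");st()
```

```text
t 11.87 along 547.34 lat 154.76 z 48.04 push 13.91 lat -0.08 up 3.07 mom [ 0.607  2.476 -0.031] rot [-1.5725e+00 -6.0000e-04 -1.7819e+00] gap 53.76
t 11.92 along 547.33 lat 154.77 z 48.01 push 13.95 lat 1.00 up 2.03 mom [ 0.577  2.498 -0.073] rot [-1.5725e+00 -6.0000e-04 -1.7818e+00] gap 53.66
t 11.97 along 547.35 lat 154.76 z 48.03 push 14.44 lat 0.75 up 2.61 mom [ 0.559  2.501 -0.011] rot [-1.5725e+00 -6.0000e-04 -1.7819e+00] gap 53.84
t 12.02 along 547.31 lat 154.79 z 48.03 push 14.86 lat 0.62 up 2.18 mom [ 0.608  2.512 -0.074] rot [-1.5726e+00 -6.0000e-04 -1.7819e+00] gap 53.68
t 12.07 along 547.33 lat 154.77 z 48.02 push 14.38 lat -0.58 up 3.36 mom [ 0.618  2.503 -0.042] rot [-1.5725e+00 -6.0000e-04 -1.7819e+00] gap 53.70
t 12.12 along 547.34 lat 154.77 z 48.01 push 14.30 lat 1.24 up 3.34 mom [ 0.554  2.552 -0.025] rot [-1.5725e+00 -6.0000e-04 -1.7819e+00] gap 54.20
t 12.17 along 547.35 lat 154.76 z 48.04 push 14.19 lat -0.36 up 2.84 mom [ 0.622  2.538 -0.08 ] rot [-1.5725e+00 -6.0000e-04 -1.7819e+00] gap 53.71
t 12.22 along 547.34 lat 154.78 z 48.04 push 13.93 lat -0.30 up 2.38 mom [ 0.626  2.509 -0.017] rot [-1.5725e+00 -6.0000e-04 -1.7818e+00] gap 53.82
t 12.27 along 547.33 lat 154.76 z 48.00 push 14.15 lat 0.79 up 2.56 mom [ 0.602  2.5   -0.062] rot [-1.5726e+00 -6.0000e-04 -1.7819e+00] gap 53.41
t 12.32 along 547.33 lat 154.75 z 48.02 push 13.41 lat -0.04 up 2.69 mom [ 0.589  2.536 -0.082] rot [-1.5726e+00 -6.0000e-04 -1.7819e+00] gap 53.65
t 12.37 along 547.33 lat 154.75 z 48.01 push 13.65 lat 0.02 up 2.17 mom [ 0.591  2.487 -0.068] rot [-1.5726e+00 -6.0000e-04 -1.7819e+00] gap 53.97
t 12.42 along 547.35 lat 154.79 z 48.04 push 13.89 lat -0.28 up 1.83 mom [ 0.593  2.518 -0.074] rot [-1.5725e+00 -6.0000e-04 -1.7819e+00] gap 53.73
t 12.47 along 547.34 lat 154.79 z 48.02 push 14.19 lat 0.71 up 2.24 mom [ 0.586  2.527 -0.056] rot [-1.5725e+00 -6.0000e-04 -1.7819e+00] gap 53.65
```

Steady at 14.1 N. A last look for slip, then hand in.

Run:
```python
from meas import *
from cell import manip
take("wrist",10);yawfit(10);s,c=load("wrist",10);W=cloud(s,c);T=toolT(s);P=(W-T[:3,3])@T[:3,:3];tops(P,W,c)
a=load("wrist",9)[1]["img"][260:340,250:390].astype(int);b=c["img"][260:340,250:390].astype(int);print("mean diff",abs(a-b).mean())
cv2.imwrite("pics/crop10.png",cv2.resize(c["img"][200:345,230:410,::-1],None,fx=4,fy=4))
st()
```

```text
10 n 159 width 49.48 L [ 2.00000e-04 -2.48019e+01] R [-0.    24.696] centre slope 0.0001 at z=12: -0.05 sd 0.11 tool yaw -1.7819 =>block tool-yaw -1.782
cleat colour: left -27.02 right 26.90 centre -0.06 n 34 top y plane [-6.0000e-03 -2.7473e+01] [-2.00000e-03 -2.74743e+01]
block top y median -27.808679541630447 [-29.24 -28.26 -27.81 -27.41 -26.9 ]
mean diff 2.7904761904761903
t 12.52 along 547.34 lat 154.77 z 48.01 push 13.45 lat 0.35 up 2.81 mom [ 0.506  2.489 -0.096] rot [-1.5725e+00 -6.0000e-04 -1.7819e+00] gap 53.46
```

View pics/crop10.png

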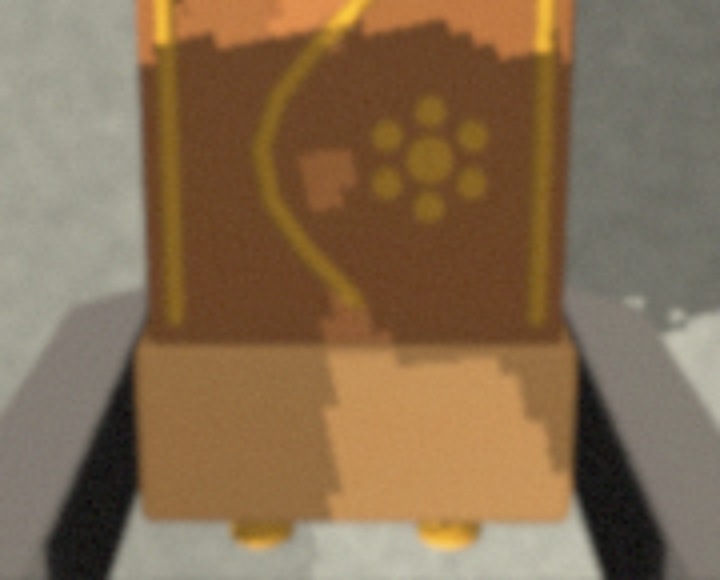

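The crop shows a tight straight seam at row 343, equal overhang on both sides, and the screws at (262,535) and (448,535) facing away from the block.

```bash
python3 -c "
from cell import manip
print(manip.sign_off())"
```

```text
the job is handed in; nothing more can be done
None
```

I gripped the pale cleat across its 54 mm width and carried it over. Its plain face is now against the block's bare end, screws facing away, and I handed in at about 12.5 s with it still held and pushed.

Last checks:
- **Push:** the wrist force along the block averaged about 14.1 N over 0.6 s of readings (13.4 to 14.9 N).
- **Position:** the cleat is centred on the block to about 0.1 mm. Yaw matches to about 0.001 rad, and the seam looks closed.
- **Tops:** level to within about 0.2 mm by both camera depth and arm height. The camera's block figure mixes in some of the raised brass, so it is the looser of the two.
- **Bystanders:** I touched none of them, and none looked moved in the views I took.

Small remainders: about 2.5 N of upward reaction at the contact and a tool pitch of about 0.1°, both from the arm flexing under the push. No check failed.

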